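# Take the spun tube out of the centrifuge and hold it upright

### The job

The run is over and the centrifuge's lid stands open: turn the rotor until the sample tube (the one in the rotor with the tall ribbed screw cap, not the short-capped balance tube opposite) is on the latch side, away from the lid, where the rotor clicks into its stop. Then draw the sample tube out of its slanting pocket, bring it upright and finish while still holding it, upright, still, and raised clear above the centrifuge's top. Never lay it over much further than it leans in the rotor, leave the balance tube seated and leave everything else on the worktop where it stands.

Things in the scene. Friction and masses are not known exactly. Their poses are not given: they have to be found in the camera images.
- sample_tube: The tube to take: white, labelled, round-bottomed, 16 mm diameter, 100 mm long, ~25 g; its tall ribbed grey screw cap, 20 mm diameter, covers the last 22 mm. Origin at the outside of the round bottom, z along the tube to the cap (cap middle at z = 89 mm). Seated it leans 40 degrees from vertical, cap towards the spindle, cap end 41 mm out of the pocket, with about 1.5 mm of play all round.
- balance_tube: Counterweight tube in the opposite pocket, to be left there: plain white, no label, 16 mm diameter, 90 mm long, with a short smooth grey cap 19 mm in diameter and only 6 mm high. Origin at its round bottom, z to the cap; leans 40 degrees, cap towards the spindle.
- centrifuge: White bench centrifuge, fixed, 340 mm (x) by 390 mm (y), deck 200 mm above the worktop. Origin on the worktop below the spindle, z up. Latch side (control panel, black latch socket on the deck): +y, case wall 205 mm from the spindle. At -y the open lid, 325 mm wide, stands nearly upright 170 to 250 mm from the spindle, up to 560 mm high. Round bowl 262 mm wide, rim at 203 mm.
- rotor (a joint): Angle by which the rotor has turned about its vertical spindle since the start, rad, counter-clockwise from above; turns endlessly both ways and stays where it is left (friction 0.01 N m). It has one click stop, its home position: with the sample tube's pocket exactly at the latch; from within 10 degrees either side it drops home by itself. About 0.05 N m pushes it in or out of the stop.
- rotor_knob (a point): On the spindle axis, at grip height of the rotor nut's black T-bar: upright flat bar, 12 mm thick, 44 mm long, from 24 mm below to 14 mm above this point (which is 188 mm above the worktop). Its length lies along the line through the two tubes, so fingers close on it square to that line, clear of the caps, which begin 37 mm from the axis and rise to 27 mm above this point. Nut and rotor turn as one.
- sample_pocket (a point): Centre of the mouth of the sample tube's pocket, on the rotor: 72 mm from the spindle axis, 180 mm above the worktop. The six pockets (four are empty), 60 degrees apart, are aluminium sleeves, 20 mm bore, 24 mm outside, leaning 40 degrees with the mouth towards the spindle; the thin webs between them rise outwards, to 20 mm above this height at 98 mm radius.
- sample_pocket_end (a point): Inside bottom of the sample tube's pocket, on the rotor, 59 mm from its mouth along its axis: the tube's origin lies here while it is seated.
- balance_pocket_end (a point): Inside bottom of the balance tube's pocket, on the rotor: that tube's origin lies here while it is seated.
- latch_point (a point): Fixed to the centrifuge, 72 mm from the spindle axis towards the latch, 180 mm above the worktop: the mouth of the sample tube's pocket lies here when the rotor is in its click stop.
- tube_rack: White tube rack with spare capped tubes, 90 x 210 mm, 106 mm high with its tubes, on the worktop. Leave alone. Origin under its centre.
- spray_bottle: White bottle 72 mm in diameter, 190 mm high. Leave alone. Origin under its centre.
- timer: Flat white timer 60 x 70 x 18 mm. Leave alone. Origin under its centre.
- tip_box: Clear box of pipette tips 88 x 123 x 62 mm. Leave alone. Origin under its centre.
- kidney_dish: Open steel dish 110 x 210 x 35 mm. Leave alone. Origin under its centre.

How it is judged:
By the outcome, as a careful person would: the job done as asked, in the order asked, and still so for the second after the job is handed in, while the arm keeps its last pose, push and grip.
It also fails if it takes over 67 s, if anything falls off the work surface, if the arm or the gripper's body presses on something with over 40 N, if the wrist force passes 120 N, or if a joint passes its speed limit or range.

### The arm

A 6-joint arm with a two-finger parallel gripper is mounted at the origin on the work surface. World frame = base frame: x ahead of the robot, y to its left, z up, the work surface at z = 0. Lengths are in m, angles in rad, forces in N, time in s.
With the tool pointing down it reaches from about 0.425 to 0.925 m from the base axis. Payload 12.5 kg.
Tool frame: the origin (TCP) lies where the fingers leave the gripper's body, on its centre line; the fingertips stand 73 mm ahead of it and the grasp point (between the pads) lies 54 mm ahead of it (r.nose_length is the distance from the TCP to the fingertips, in m); z points along the fingers, x is the direction in which the jaws open and shut, and the axes are right-handed (so a half turn about z gives the same grasp; the last joint's range is limited). The gripper opens to 85 mm and grips with 20 to 120 N. Pads are 22 mm wide; open, the fingers measure 114 mm over their backs; the gripper's body (76 mm by 85 mm) begins 54 mm behind the grasp point. The pads swing forward as they close: fully open they stand 13 mm farther back than shut.
Start: joints at [-1.388, 0.491, 1.559, -0, 1.092, -0.106], TCP at [0.178, -0.599, 0.304] pointing down, gripper open.
Joint ranges: [-3.1, 3.1], [-0.84, 2.19], [0.05, 2.79], [-1.13, 4.28], [0.06, 2.93], [-2.69, 2.69]. Speed limits (rad/s): [2.22, 2.22, 2.79, 3.14, 3.14, 3.14].

### API

Orientations are given as a rotation vector (axis times angle).
In Python, from bench import sensors, imaging, r gives the robot as it stands.
- The arm moves only by the tool step_arm, never from a script. Its argument "moves" is a list of rows, each a list of 7 numbers: the turn, a rotation vector about the tool's x, y, z in rad, then the shift along the tool's x, y, z in mm, then the opening, from 0 (shut) to 1 (fully open). In form: [[wx, wy, wz, x, y, z, gripper], ...]. A call has 1 to 12 rows; each row shifts and turns the pose as measured when the row begins, along the tool's axes as they then stand; what a row does not reach is not made up. A row lasts 1/8 s, in which the tool goes at most 62.5 mm and 10.7 degrees, less where a joint would pass 70% of its speed; a pose out of reach is approached as far as the arm can. A call with a gripper value outside its range is refused whole. The fingers move at their own pace and stop on an object; "force" is the grip in N (left out, the last holds). Time passes only in rows, so rows that do not move let the fingers close. It gives the time, the measured TCP pose, the force and the opening at its end, in the units of the state.
- sensors.observe(): the state, without advancing time (a new reading comes with each control period).
- imaging.camera(name): name is "side" or "top"; returns (picture, depth): 400x640x3 uint8, blue, green, red; 400x640 float32, m along the optical axis (not along the pixel's ray), 0 where there is no reading.
- imaging.get_calibration(name): a dict with "vfov" (degrees; the focal length in pixels is half the picture's height over the tangent of half this angle, whatever the lens; pixels are square), "cx", "cy" (the principal point, pixels), "extrinsics" (4x4, takes a point from world to camera coordinates). Camera axes: x right, y down, z forward; pixel columns grow to the right and rows downward; lengths in m; the calibration is good to about 2 mm. A picture is of the moment at which its call begins. get_calibration takes no time and is no camera call.
- r.sign_off(): hands the job in, once; it reports no verdict.
The state is a dict: "t": time; "qpos": joint angles; "qvel": joint speeds; "effort": joint torques, N m; "ee_pos": TCP position; "tcp_rot": TCP orientation; "force": force on the tool from outside, world axes, zero at the start; "torque": the same for the moment, N m; "grip_width": finger opening in m.
Only numpy, scipy, OpenCV 4.12 (cv2) and the standard library are available. Lean on these libraries where they do the work, as an engineer would, in place of code of your own. Each camera call takes 0.05 s, during which the arm holds its last target. There are 200 camera calls.

## Working session

There is one attempt and no reset: what is moved stays moved. The work goes in short steps, Python scripts to look and compute and a tool call to move; the robot and the scene stay as the last step left them, time stands still between calls to the robot, and variables do not carry over. Pictures are saved under pics/ and viewed, about 8 in all and at most 12, crops included, and the job is handed in when it is done.

Besides the shell and the picture viewer there is one more tool, called after "Emit:" in YAML: its name, and indented under it one key for each argument. step_arm: Moves the arm, as the interface text tells. Its arguments: {"type":"object","properties":{"moves":{"type":"array","items":{"type":"array","items":{"type":"number"}}},"force":{"type":"number"}},"required":["moves"]}

```bash
ls; mkdir -p pics; cat > h.py <<'E'
import numpy as np, cv2
from bench import sensors, imaging, r
from scipy.spatial.transform import Rotation as R
def shot(n):
    im,d=imaging.camera(n); np.save(f'{n}_d.npy',d); cv2.imwrite(f'{n}.png',im); return im,d
def cal(n):
    c=imaging.get_calibration(n); f=200/np.tan(np.radians(c['vfov'])/2); return f,c['cx'],c['cy'],np.array(c['extrinsics'])
def ray(n,u,v):
    f,cx,cy,E=cal(n); Rm,t=E[:3,:3],E[:3,3]
    return -Rm.T@t, Rm.T@np.array([(u-cx)/f,(v-cy)/f,1])
def onz(n,u,v,z):
    o,d=ray(n,u,v); return o+d*(z-o[2])/d[2]
def deproj(n,d):
    f,cx,cy,E=cal(n); v,u=np.mgrid[:400,:640]
    P=np.stack([(u-cx)/f*d,(v-cy)/f*d,d],-1); return (P-E[:3,3])@E[:3,:3]
def proj(n,p):
    f,cx,cy,E=cal(n); q=E[:3,:3]@np.asarray(p)+E[:3,3]; return np.array([f*q[0]/q[2]+cx,f*q[1]/q[2]+cy])
E
python3 - <<'E'
from h import *
for n in('top','side'):
    im,d=shot(n); cv2.imwrite(f'pics/{n}1.png',im); f,cx,cy,E=cal(n); print(n,f,cx,cy,-E[:3,:3].T@E[:3,3],E[:3,:3].round(3).tolist())
print(sensors.observe())
E
```

```text
pics
top 520.5010636605359 317.9522992890088 190.91801527354352 [0.3585243  0.00629814 1.89888295] [[-0.023, -1.0, 0.012], [-0.997, 0.022, -0.07], [0.07, -0.013, -0.997]]
side 469.6608946127709 317.31147627864493 196.0156244298651 [0.27509978 0.94336462 1.00528301] [[-0.973, -0.232, 0.013], [-0.161, 0.633, -0.757], [0.168, -0.739, -0.653]]
{'t': 0.1, 'qpos': array([-1.38759383e+00,  4.91482965e-01,  1.55937949e+00, -2.78063382e-05,
        1.09168296e+00, -1.05601552e-01]), 'qvel': array([ 1.41766566e-04, -1.46372768e-03,  2.73955262e-04,  2.11252715e-04,
        1.70578120e-04, -5.72787238e-05]), 'effort': array([ 2.55121209e-03, -6.19447160e+01, -2.62024033e+01, -1.52198022e-04,
        2.93517180e-03,  8.43613435e-06]), 'ee_pos': array([ 0.17799793, -0.59899032,  0.30339938]), 'tcp_rot': array([-2.51749577e+00,  1.87826163e+00,  1.12459799e-03]), 'force': array([-0.25265558,  1.0255683 , -0.61108486]), 'torque': array([-0.01654391,  0.02342079,  0.07463748]), 'grip_width': 0.08496139853756338}
```

View pics/top1.png

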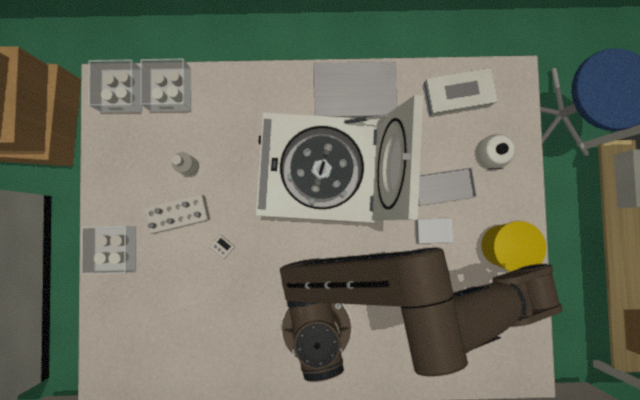

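View pics/side1.png

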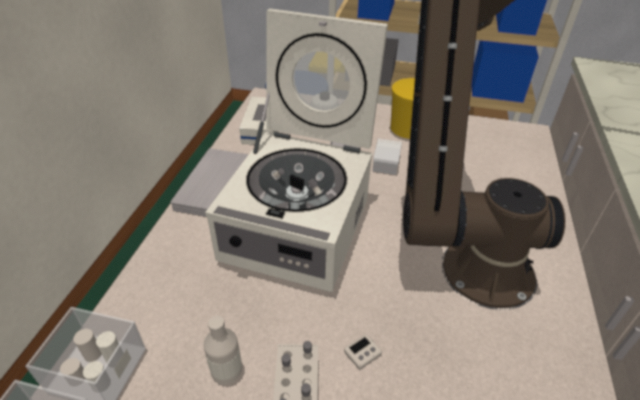

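The top view shows the rotor at about (322,168), the latch to the left (+y) and the lid to the right. I'll enlarge the rotor and fit the bowl.

```bash
python3 - <<'E'
from h import *
t=cv2.imread('top.png');s=cv2.imread('side.png')
a=cv2.resize(t[120:215,272:372],(600,570),interpolation=cv2.INTER_CUBIC)
cv2.imwrite('pics/tz.png',a)
cv2.imwrite('pics/sz.png',cv2.resize(s[140:215,240:355],(782,510),interpolation=cv2.INTER_CUBIC))
d=np.load('top_d.npy');P=deproj('top',d)
g=cv2.cvtColor(t,cv2.COLOR_BGR2GRAY)
# deck: case outline from depth
m=((abs(P[...,2]-.2)<.012)&(d>0)).astype(np.uint8)
n,l,st,c=cv2.connectedComponentsWithStats(m); i=1+st[1:,4].argmax(); print(st[i],c[i])
pts=P[l==i]; print('deck z',np.median(pts[:,2]),cv2.minAreaRect((pts[:,:2]*1000).astype(np.float32)))
# black rim ring
k=cv2.inRange(g[115:225,265:385],0,55); cs,_=cv2.findContours(k,cv2.RETR_EXTERNAL,cv2.CHAIN_APPROX_NONE)
c=max(cs,key=cv2.contourArea); (e,ax,an)=cv2.fitEllipse(c); e=np.array(e)+[265,115]; print(e,ax,onz('top',*e,.203),[onz('top',*(e+q),.203)[:2].round(4) for q in([ax[0]/2,0],[0,ax[1]/2])])
E
```

```text
[ 256  112  122  110 6877] [312.32601425 167.13261597]
deck z 0.2004997247009147 ((558.6942749023438, -17.33917236328125), (388.7137145996094, 341.1313781738281), 85.32120513916016)
[321.36930466 167.4859314 ] (80.67964172363281, 80.90872955322266) [ 0.55372571 -0.02933194  0.203     ] [array([ 0.5508, -0.1616]), array([ 0.4212, -0.0262])]
```

View pics/tz.png

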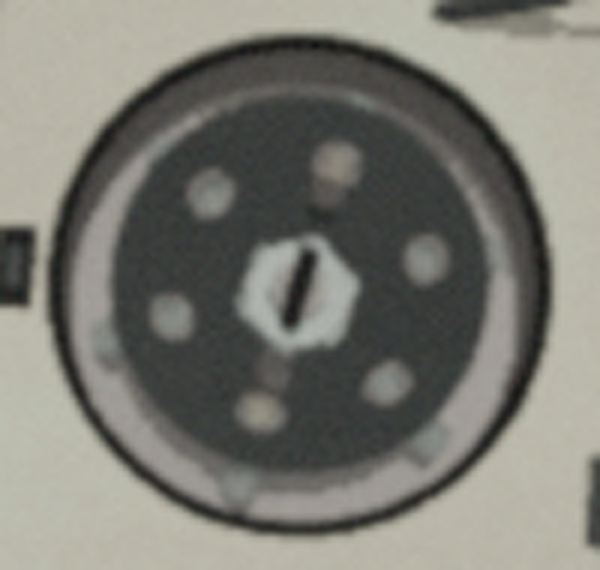

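View pics/sz.png

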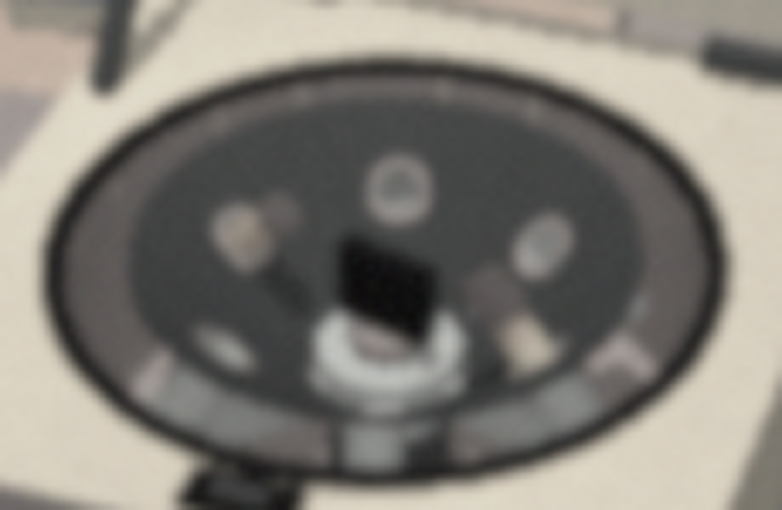

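```bash
python3 - <<'E'
from h import *
t=cv2.imread('top.png');s=cv2.imread('side.png')
gt=cv2.cvtColor(t,cv2.COLOR_BGR2GRAY);gs=cv2.cvtColor(s,cv2.COLOR_BGR2GRAY)
def dark(g,x0,x1,y0,y1,th):
    w=np.clip(th-g[y0:y1,x0:x1].astype(float),0,None); v,u=np.mgrid[y0:y1,x0:x1]; c=np.array([(w*u).sum(),(w*v).sum()])/w.sum()
    C=np.cov(np.stack([u.ravel(),v.ravel()]),aweights=w.ravel()+1e-9); return c,C
ct,C=dark(gt,317,327,160,176,45); cs,_=dark(gs,288,306,172,192,30)
print(gt[158:178,314:330]); print('knob px',ct,cs)
ev=np.linalg.eigh(C)[1][:,1]; print('bar dir px',ev)
a=onz('top',*(ct+5*ev),.2)-onz('top',*(ct-5*ev),.2); print('bar angle',np.degrees(np.arctan2(a[1],a[0])))
o1,d1=ray('top',*ct);o2,d2=ray('side',*cs)
k=np.linalg.lstsq(np.stack([d1,-d2],1),o2-o1,rcond=None)[0];p1,p2=o1+k[0]*d1,o2+k[1]*d2;print('knob tri',p1,p2,'onz',onz('top',*ct,.195),onz('side',*cs,.186))
# latch: deck dark socket
m=cv2.inRange(gt[150:180,266:282],0,60); mm=cv2.moments(m,True); L=onz('top',266+mm['m10']/mm['m00'],150+mm['m01']/mm['m00'],.2); print('latch',L)
# tube pixel profile: brightness along both tube axes
for cx in((.554,-.029),(.557,-.027)):
  for ang in(162,-18):
    u=np.array([np.cos(np.radians(ang)),np.sin(np.radians(ang)),0]);mo=np.array([*cx,.18])+.072*u;ax=-np.sin(np.radians(40))*u+[0,0,np.cos(np.radians(40))]
    for n,g in(('top',gt),('side',gs)):
      pr=[]
      for q in np.arange(0,.046,.004):
        x=proj(n,mo+ax*q); pr.append(int(cv2.getRectSubPix(g,(1,1),tuple(map(float,x)))[0,0]))
      print(cx,ang,n,pr)
E
```

```text
[[ 56  60  62  61  57  63  57  59  67  71  71  66  61  61  59  59]
 [ 60  66  63  65  70  76  80  84  98 114 120 108  77  61  58  60]
 [ 66  89  93  91 116 135 144 129 119 129 144 148 117  73  59  62]
 [ 94 122 143 151 160 168 168 141  98  96 121 151 142  96  66  56]
 [118 151 167 174 173 175 168 132  69  44  81 141 161 133  90  62]
 [133 163 172 176 174 170 158 112  45  31  74 142 168 163 129  89]
 [146 170 176 175 167 162 134  82  41  38  88 150 171 171 160 125]
 [162 175 176 169 160 150 115  55  30  45 111 150 166 172 170 154]
 [170 176 175 164 150 141 102  43  36  57 119 152 165 173 171 166]
 [173 175 170 159 151 124  75  34  36  72 127 153 168 172 173 169]
 [174 175 160 149 147 114  58  35  39  92 134 156 166 175 174 173]
 [173 176 155 141 139 106  46  33  55 111 145 159 168 176 174 172]
 [176 176 164 145 127  92  43  38  72 126 149 155 166 171 173 168]
 [176 176 173 151 112  71  29  43  92 136 147 156 169 173 171 157]
 [168 174 174 162 119  56  34  47 106 136 153 167 173 173 173 150]
 [149 169 174 170 131  57  34  64 130 157 167 175 173 174 162 136]
 [120 151 167 173 144  94  7
[... 503 characters left out ...]
26211 -0.02602446  0.186     ]
latch [0.56589619 0.11911615 0.2       ]
(0.554, -0.029) 162 top [145, 142, 136, 124, 106, 86, 82, 91, 92, 90, 87, 86]
(0.554, -0.029) 162 side [157, 175, 172, 164, 146, 113, 92, 90, 91, 90, 90, 80]
(0.554, -0.029) -18 top [133, 130, 122, 109, 94, 89, 86, 85, 84, 82, 73, 62]
(0.554, -0.029) -18 side [130, 128, 123, 111, 100, 94, 95, 96, 95, 90, 81, 74]
(0.557, -0.027) 162 top [139, 137, 126, 108, 88, 77, 85, 88, 88, 86, 86, 87]
(0.557, -0.027) 162 side [160, 170, 165, 154, 132, 103, 89, 87, 89, 89, 87, 75]
(0.557, -0.027) -18 top [128, 128, 128, 119, 107, 93, 86, 86, 85, 84, 80, 71]
(0.557, -0.027) -18 side [134, 135, 134, 130, 120, 106, 97, 96, 96, 96, 91, 83]
```

Emit:
step_arm:
  moves:
    - [0, 0, 0, 0, 0, -60, 1]
    - [0, 0, 0, 0, 0, -60, 1]
    - [0, 0, 0, 0, 0, -60, 1]
    - [0, 0, 0, 0, 0, -60, 1]
    - [0, 0, 0, 0, 0, -60, 1]
    - [0, 0, 0, 0, 0, -60, 1]
    - [0, 0, 0, 0, 0, -60, 1]

```text
t: 0.98
ee_pos: [0.1782, -0.6005, 0.7283]
tcp_rot: [-2.51, 1.873, 0.016]
force: [0.3, -1.4, 2.2]
grip_width: 0.0853
```

```bash
python3 - <<'E'
from h import *
av={n:np.mean([imaging.camera(n)[0].astype(np.float32) for _ in range(8)],0) for n in('top','side')}
for n in av: np.save(f'av_{n}.npy',av[n])
c=np.array([.5545,-.0285,0])
for n in av:
  g=av[n].mean(2)
  for ang in(161.5,-18.5):
    u=np.array([np.cos(np.radians(ang)),np.sin(np.radians(ang)),0])
    for off in (0,):
      print(n,ang,[(rr,int(cv2.getRectSubPix(g,(1,1),tuple(map(float,proj(n,c+u*rr/1000+[0,0,.203]))))[0,0])) for rr in range(26,90,3)])
a=cv2.resize(av['top'][140:196,292:350],(400,386),interpolation=cv2.INTER_LANCZOS4)
b=cv2.resize(av['side'][160:200,262:332],(400*7//4//2*1+50,229),interpolation=cv2.INTER_LANCZOS4)
b=cv2.resize(av['side'][160:200,262:332],(400,229),interpolation=cv2.INTER_LANCZOS4)
cv2.imwrite('pics/av.png',np.clip(np.vstack([np.clip(a,0,255),np.clip(b,0,255)])*1.4-30,0,255))
E
```

```text
top 161.5 [(26, 134), (29, 154), (32, 147), (35, 124), (38, 99), (41, 85), (44, 84), (47, 84), (50, 86), (53, 87), (56, 83), (59, 80), (62, 92), (65, 116), (68, 132), (71, 137), (74, 138), (77, 131), (80, 113), (83, 86), (86, 65), (89, 60)]
top -18.5 [(26, 127), (29, 108), (32, 67), (35, 55), (38, 48), (41, 45), (44, 55), (47, 71), (50, 81), (53, 83), (56, 84), (59, 90), (62, 106), (65, 122), (68, 129), (71, 129), (74, 128), (77, 125), (80, 112), (83, 88), (86, 69), (89, 61)]
side 161.5 [(26, 59), (29, 66), (32, 69), (35, 73), (38, 79), (41, 84), (44, 87), (47, 88), (50, 89), (53, 90), (56, 90), (59, 91), (62, 91), (65, 90), (68, 88), (71, 81), (74, 73), (77, 67), (80, 64), (83, 65), (86, 65), (89, 64)]
side -18.5 [(26, 67), (29, 70), (32, 70), (35, 69), (38, 70), (41, 75), (44, 83), (47, 90), (50, 94), (53, 95), (56, 95), (59, 92), (62, 87), (65, 81), (68, 78), (71, 75), (74, 73), (77, 71), (80, 70), (83, 69), (86, 69), (89, 69)][ WARN:0@43.917] global loadsave.cpp:1063 imwrite_ Unsupported depth image for selected encoder is fallbacked to CV_8U.
```

View pics/av.png

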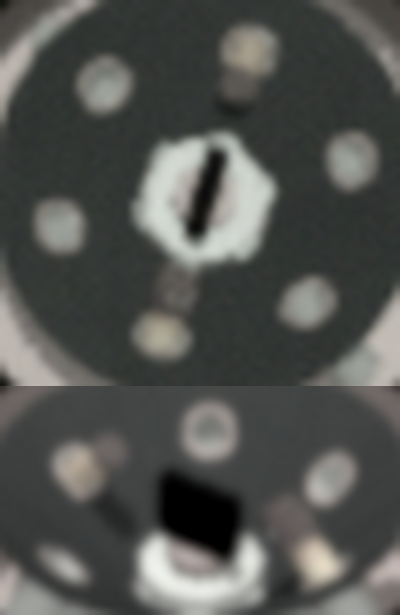

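Emit:
step_arm:
  moves:
    - [0, 0, -0.18, 0, 0, 0, 1]
    - [0, 0, -0.18, 0, 0, 0, 1]
    - [0, 0, -0.18, 0, 0, 0, 1]
    - [0, 0, -0.18, 0, 0, 0, 1]
    - [0, 0, -0.18, 0, 0, 0, 1]
    - [0, 0, -0.18, 0, 0, 0, 1]
    - [0, 0, -0.18, 0, 0, 0, 1]
    - [0, 0, -0.18, 0, 0, 0, 1]
    - [0, 0, -0.18, 0, 0, 0, 1]
    - [0, 0, -0.18, 0, 0, 0, 1]

```text
t: 3.02
ee_pos: [0.1783, -0.601, 0.7261]
tcp_rot: [-2.998, -0.888, -0.002]
force: [0.5, -0.2, -0.7]
grip_width: 0.0853
```

The averaged views settle it. The tube on the robot side (161.5°) has the long cap, which reaches in to about 37 mm radius, so it is the sample. The other cap ends at about 45 mm, so that one is the balance. The rotor needs about -76°.

Emit:
step_arm:
  moves:
    - [0, 0, -0.168, 0, 0, 0, 1]
    - [0, 0, -0.168, 0, 0, 0, 1]
    - [0, 0, -0.168, 0, 0, 0, 1]
    - [0, 0, -0.168, 0, 0, 0, 1]
    - [0, 0, 0, 55, 14.6, 0, 1]
    - [0, 0, 0, 55, 14.6, 0, 1]
    - [0, 0, 0, 55, 14.6, 0, 1]
    - [0, 0, 0, 55, 14.6, 0, 0.6]
    - [0, 0, 0, 55, 14.6, 0, 0.6]
    - [0, 0, 0, 55, 14.6, 0, 0.6]

```text
t: 4.28
ee_pos: [0.3616, -0.3065, 0.727]
tcp_rot: [-2.516, -1.852, -0.014]
force: [0.9, -0.1, -0.2]
grip_width: 0.051
```

```bash
cat >> h.py <<'E'
def to(target,z,yaw=None):
    s=sensors.observe(); Rm=R.from_rotvec(s['tcp_rot']).as_matrix(); d=Rm.T@(np.r_[target[:2],z]-s['ee_pos'])*1000
    print('pos',s['ee_pos'].round(4),'xaxis yaw',np.degrees(np.arctan2(Rm[1,0],Rm[0,0])).round(2),'zaxis',Rm[:,2].round(3),'q',s['qpos'].round(2),'w',s['grip_width'].round(4),'t',s['t'])
    print('tool delta mm',d.round(1)); return s,Rm
E
python3 -c "
from h import *
to((.5545,-.0285),.70)"
```

```text
Traceback (most recent call last):
  File "h.py", line 20, in to
    print('pos',s['ee_pos'].round(4),'xaxis yaw',np.degrees(np.arctan2(Rm[1,0],Rm[0,0])).round(2),'zaxis',Rm[:,2].round(3),'q',s['qpos'].round(2),'w',s['grip_width'].round(4),'t',s['t'])
                                                                                                                                                      ^^^^^^^^^^^^^^^^^^^^^
AttributeError: 'float' object has no attribute 'round'
```

Emit:
step_arm:
  moves:
    - [0, 0, 0, 54, 16.8, 0, 0.6]
    - [0, 0, 0, 54, 16.8, 0, 0.6]
    - [0, 0, 0, 54, 16.8, 0, 0.6]
    - [0, 0, 0, 54, 16.8, 0, 0.6]
    - [0, 0, 0, 54, 16.8, 0, 0.6]
    - [0, 0, 0, 54, 16.8, 0, 0.6]
    - [0, 0, 0, 0, 0, 0, 0.6]

```text
t: 5.15
ee_pos: [0.5593, -0.0131, 0.7318]
tcp_rot: [-2.514, -1.857, -0.014]
force: [-0.6, -0.8, -0.0]
grip_width: 0.0513
```

```bash
sed -i "s/s\['grip_width'\].round(4)/s['grip_width']/" h.py
python3 -c "
from h import *
to((.5545,-.0285),.30)"
```

```text
pos [ 0.5593 -0.0131  0.7318] xaxis yaw 72.91 zaxis [-0.003  0.018 -1.   ] q [-0.15  0.3   0.77  0.02  2.07 -1.41] w 0.05130609778989691 t 5.15
tool delta mm [-23.3   3.4 431.5]
```

Emit:
step_arm:
  moves:
    - [-0.008, -0.016, 0.025, -16, 0, 0, 0.6]
    - [0, 0, 0, 0, 0, 54, 0.6]
    - [0, 0, 0, 0, 0, 54, 0.6]
    - [0, 0, 0, 0, 0, 54, 0.6]
    - [0, 0, 0, 0, 0, 54, 0.6]
    - [0, 0, 0, 0, 0, 54, 0.6]
    - [0, 0, 0, 0, 0, 54, 0.6]
    - [0, 0, 0, 0, 0, 54, 0.6]
    - [0, 0, 0, 0, 0, 40, 0.6]

```text
t: 6.28
ee_pos: [0.5474, -0.0481, 0.309]
tcp_rot: [2.553, 1.796, 0.01]
force: [0.9, 0.0, -0.7]
grip_width: 0.0512
```

```bash
python3 -c "
from h import *
to((.5545,-.0285),.242)
im,d=shot('side'); t,_=shot('top')
b=cv2.resize(im[100:240,200:400],(800,560),interpolation=cv2.INTER_CUBIC)
cv2.imwrite('pics/s2.png',b)"
```

```text
pos [ 0.5474 -0.0481  0.309 ] xaxis yaw 70.25 zaxis [ 0.017 -0.013 -1.   ] q [-0.2   0.37  1.75 -0.01  1.   -1.43] w 0.05118804319938978 t 6.275
tool delta mm [21.3 -1.3 66.9]
```

View pics/s2.png

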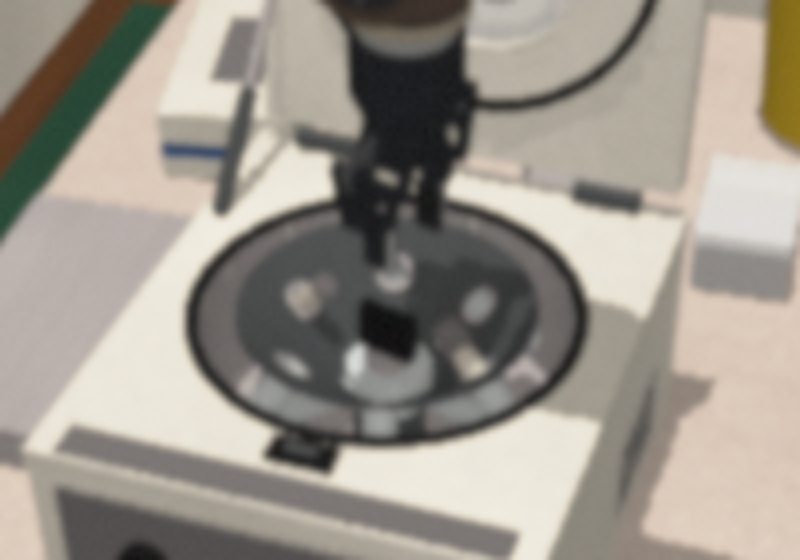

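Emit:
step_arm:
  moves:
    - [0.02, 0.006, -0.022, 21, -1.3, 0, 0.6]
    - [0, 0, 0, 0, 0, 0, 0.6]
    - [0, 0, 0, 0, 0, 0, 0.6]

```text
t: 6.75
ee_pos: [0.5537, -0.0281, 0.3125]
tcp_rot: [2.55, 1.835, -0.001]
force: [-0.3, 0.2, 0.5]
grip_width: 0.0511
```

```bash
python3 -c "
from h import *
to((.5545,-.0285),.242)"
```

```text
pos [ 0.5537 -0.0281  0.3125] xaxis yaw 71.48 zaxis [-0. -0. -1.] q [-0.17  0.38  1.72 -0.    1.04 -1.42] w 0.051107665504489905 t 6.75
tool delta mm [-0.1  0.9 70.5]
```

Emit:
step_arm:
  moves:
    - [0, 0, 0, 0, 1, 24, 0.6]
    - [0, 0, 0, 0, 0, 24, 0.6]
    - [0, 0, 0, 0, 0, 18, 0.6]
    - [0, 0, 0, 0, 0, 4, 0.6]
    - [0, 0, 0, 0, 0, 0, 0.6]

```text
t: 7.38
ee_pos: [0.5562, -0.0287, 0.246]
tcp_rot: [2.543, 1.832, 0.009]
force: [0.0, -0.5, -0.4]
grip_width: 0.051
```

Emit:
step_arm:
  moves:
    - [0, 0, 0, 0, 0, 0, 0]
    - [0, 0, 0, 0, 0, 0, 0]
    - [0, 0, 0, 0, 0, 0, 0]
    - [0, 0, 0, 0, 0, 0, 0]
  force: 40

```text
t: 7.88
ee_pos: [0.5566, -0.0285, 0.2478]
tcp_rot: [2.541, 1.832, 0.012]
force: [1.8, 0.4, -3.3]
grip_width: 0.0113
```

```bash
python3 -c "
from h import *
to((.5545,-.0285),.242)"
```

```text
pos [ 0.5566 -0.0285  0.2478] xaxis yaw 71.56 zaxis [ 0.012 -0.003 -1.   ] q [-0.17  0.46  1.8  -0.    0.88 -1.42] w 0.011347295275249188 t 7.875
tool delta mm [-0.7 -2.1  5.8]
```

Emit:
step_arm:
  moves:
    - [0, 0, 0.15, 0, 0, 0, 0]
    - [0, 0, 0.15, 0, 0, 0, 0]
    - [0, 0, 0.15, 0, 0, 0, 0]
    - [0, 0, 0.15, 0, 0, 0, 0]
    - [0, 0, 0, 0, 0, 0, 0]

```text
t: 8.5
ee_pos: [0.5565, -0.0287, 0.2478]
tcp_rot: [2.979, 0.976, 0.014]
force: [1.6, 2.4, -1.4]
grip_width: 0.0116
```

```bash
python3 -c "
from h import *
to((.5545,-.0285),.242)"
```

```text
pos [ 0.5565 -0.0287  0.2478] xaxis yaw 36.27 zaxis [ 0.011 -0.004 -1.   ] q [-0.17  0.46  1.79 -0.    0.88 -0.8 ] w 0.0116267040721923 t 8.5
tool delta mm [-1.6 -1.4  5.8]
```

Emit:
step_arm:
  moves:
    - [0, 0, 0.143, 0, 0, 0, 0]
    - [0, 0, 0.143, 0, 0, 0, 0]
    - [0, 0, 0.143, 0, 0, 0, 0]
    - [0, 0, 0.143, 0, 0, 0, 0]
    - [0, 0, 0.13, 0, 0, 0, 0]
    - [0, 0, 0, 0, 0, 0, 0]

```text
t: 9.25
ee_pos: [0.5563, -0.0287, 0.2478]
tcp_rot: [3.136, -0.102, 0.014]
force: [1.5, 1.7, -0.7]
grip_width: 0.0113
```

Emit:
step_arm:
  moves:
    - [0, 0, 0, 0, 0, 0, 0.5]
    - [0, 0, 0, 0, 0, 0, 0.5]
    - [0, 0, 0, 0, 0, 0, 0.5]
    - [0, 0, 0, 0, 0, 0, 0.5]
    - [0, 0, 0, 0, 0, -30, 0.5]
    - [0, 0, 0, 0, 0, -50, 0.5]
    - [0, 0, 0, 0, 0, -60, 0.5]
    - [0, 0, 0, 0, 0, 0, 0.5]

```text
t: 10.25
ee_pos: [0.555, -0.0284, 0.392]
tcp_rot: [3.136, -0.084, 0.013]
force: [0.2, -1.1, -1.4]
grip_width: 0.0427
```

```bash
python3 -c "
from h import *
to((.5545,-.0285),.242)
t=np.mean([imaging.camera('top')[0].astype(np.float32) for _ in range(4)],0);s=np.mean([imaging.camera('side')[0].astype(np.float32) for _ in range(8)],0)
np.save('av_side.npy',s)
a=cv2.resize(t[110:224,255:383],(512,456),interpolation=cv2.INTER_CUBIC)
b=cv2.resize(s[140:230,210:360],(750,450),interpolation=cv2.INTER_CUBIC)
cv2.imwrite('pics/s3.png',np.clip(b*1.3-20,0,255).astype(np.uint8))"
```

```text
pos [ 0.555  -0.0284  0.392 ] xaxis yaw -3.08 zaxis [ 0.008 -0.005 -1.   ] q [-0.17  0.31  1.61 -0.    1.21 -0.11] w 0.04267349196636716 t 10.25
tool delta mm [ -1.7  -0.5 150. ]
```

View pics/s3.png

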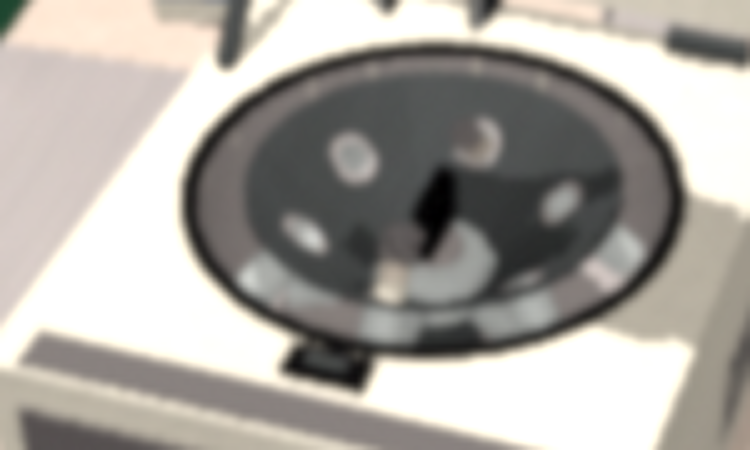

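```bash
python3 -c "
from h import *
c=np.array([.555,-.0285,0])
for a in (78,85.3,93):
  u=np.array([np.cos(np.radians(a)),np.sin(np.radians(a)),0])
  print(a,[((proj('side',c+u*(.072-.643*s)+[0,0,.18+.766*s])-[210,140])*5).round() for s in(.0,.01,.03,.041)])
g=np.load('av_side.npy')[:,:,:].mean(2); 
m=g[188:202,280:302].astype(int); print(m)
# bar angle from side, at its top edge z~.202
"
```

```text
78 [array([371., 293.]), array([377., 275.]), array([387., 239.]), array([393., 219.])]
85.3 [array([387., 297.]), array([391., 279.]), array([399., 242.]), array([403., 222.])]
93 [array([404., 300.]), array([407., 282.]), array([411., 245.]), array([414., 224.])]
[[ 54  52  52  53  57  66  75  79  81  86  85  83  79  71  55  35  28  48
   76  98 109 113]
 [ 54  51  51  52  56  66  78  82  82  84  85  82  76  66  46  31  40  65
   91 105 110 112]
 [ 56  53  51  52  55  67  80  85  83  83  84  83  78  65  46  37  56  83
  102 109 111 113]
 [ 62  58  54  53  58  70  86  94  93  89  87  85  83  74  63  61  76  98
  110 113 114 118]
 [ 65  63  59  57  67  85 103 113 113 108 100  96  96  95  94  94 100 111
  116 119 122 126]
 [ 67  66  64  65  78 101 121 131 133 129 120 115 115 119 121 121 121 123
  126 128 130 133]
 [ 66  67  67  71  86 111 130 141 145 142 135 130 131 134 135 134 133 133
  134 135 136 137]
 [ 65  64  65  71  90 116 136 147 150 146 140 136 138 140 140 140 139 139
  139 139 138 139]
 [ 63  60  62  71  93 123 146 154 154 149 142 138 140 142 143 142 142 141
  141 141 140 139]
 [ 61  59  61  74 103 139 162 166 162 154 144 138 139 142 143 143 143 142
  142 142 141 139]
 [ 64  62  67  83 111 146 171 176 171 158 143 132 132 136 138 140 141 141
  140 139 135 132]
 [ 73  70  73  85 105 133 156 167 166 152 132 116 114 119 125 129 132 133
  132 127 120 114]
 [ 91  86  86  90  98 111 127 138 140 130 110  93  89  95 101 107 110 112
  111 106  97  91]
 [106 104 105 109 114 116 118 120 117 108  96  87  84  83  84  88  92  94
   95  94  91  90]]
```

Rotor is home: the tube body at (388,290) in the crop matches the prediction for the latch direction. Now I'll move over the cap.

Emit:
step_arm:
  moves:
    - [0.005, -0.008, 0.027, 2.4, -51.6, 0, 0.5]
    - [0, 0, 0, 0, 0, 0, 0.5]
    - [0, 0, 0, 0, 0, 40, 0.5]
    - [0, 0, 0, 0, 0, 40, 0.5]
    - [0, 0, 0, 0, 0, 0, 0.5]

```text
t: 11.48
ee_pos: [0.5596, 0.0234, 0.3058]
tcp_rot: [-3.138, 0.129, 0.01]
force: [0.1, -0.6, 1.5]
grip_width: 0.0426
```

```bash
python3 -c "
from h import *
to((.5602,.023),.258)"
```

```text
pos [0.5596 0.0234 0.3058] xaxis yaw -4.71 zaxis [-0.006  0.002 -1.   ] q [-0.08  0.4   1.72  0.    1.03  0.  ] w 0.04260932680985591 t 11.475
tool delta mm [ 0.9  0.4 47.8]
```

Emit:
step_arm:
  moves:
    - [0, 0, 0, 1, 0, 20, 0.5]
    - [0, 0, 0, 0, 0, 20, 0.5]
    - [0, 0, 0, 0, 0, 8, 0.5]
    - [0, 0, 0, 0, 0, 0, 0.5]

```text
t: 11.98
ee_pos: [0.5626, 0.0218, 0.2626]
tcp_rot: [-3.138, 0.13, -0.002]
force: [0.6, -0.3, 0.1]
grip_width: 0.0425
```

Emit:
step_arm:
  moves:
    - [0, 0, 0, 0, 0, 0, 0]
    - [0, 0, 0, 0, 0, 0, 0]
    - [0, 0, 0, 0, 0, 0, 0]
    - [0, 0, 0, 0, 0, 0, 0]
    - [0, 0, 0, 0, 0, 0, 0]
  force: 50

```text
t: 12.6
ee_pos: [0.5631, 0.0218, 0.2651]
tcp_rot: [-3.138, 0.13, -0.006]
force: [-0.8, 0.2, -0.7]
grip_width: 0.0182
```

```bash
python3 -c "
from h import *
to((.5602,.023),.258)
print(sensors.observe()['force'])"
```

```text
pos [0.5631 0.0218 0.2651] xaxis yaw -4.74 zaxis [ 0.004  0.001 -1.   ] q [-0.08  0.45  1.76  0.    0.93  0.  ] w 0.018191955943816045 t 12.6
tool delta mm [-3.  -1.   7.1]
[-0.80427379  0.21618046 -0.71484742]
```

The grip is 7 mm high on the cap, so I'll re-grip lower.

Emit:
step_arm:
  moves:
    - [0, 0, 0, 0, 0, 0, 0.5]
    - [0, 0, 0, 0, 0, 0, 0.5]
    - [0, 0, 0, -2, -1, 6, 0.5]
    - [0, 0, 0, 0, 0, 0, 0.5]
    - [0, 0, 0, 0, 0, 4, 0.5]
    - [0, 0, 0, 0, 0, 0, 0.5]

```text
t: 13.35
ee_pos: [0.5611, 0.023, 0.2542]
tcp_rot: [-3.138, 0.13, -0.006]
force: [1.0, -0.1, 0.7]
grip_width: 0.0428
```

Emit:
step_arm:
  moves:
    - [0, 0, 0, 0, 0, 0, 0]
    - [0, 0, 0, 0, 0, 0, 0]
    - [0, 0, 0, 0, 0, 0, 0]
    - [0, 0, 0, 0, 0, 0, 0]
    - [0, 0, 0, 0, 0, 0, 0]
  force: 50

```text
t: 13.98
ee_pos: [0.5612, 0.023, 0.2544]
tcp_rot: [-3.138, 0.13, -0.007]
force: [0.5, 0.4, -0.4]
grip_width: 0.0184
```

```bash
python3 -c "
from h import *
to((.5602,.023),.258)
im,d=shot('side')
b=cv2.resize(im[130:215,230:350],(720,510),interpolation=cv2.INTER_CUBIC)
cv2.imwrite('pics/s4.png',b)"
```

```text
pos [0.5612 0.023  0.2544] xaxis yaw -4.74 zaxis [ 0.004  0.    -1.   ] q [-0.08  0.46  1.77  0.    0.91  0.01] w 0.018394760505637275 t 13.975
tool delta mm [-1.   0.1 -3.6]
```

View pics/s4.png

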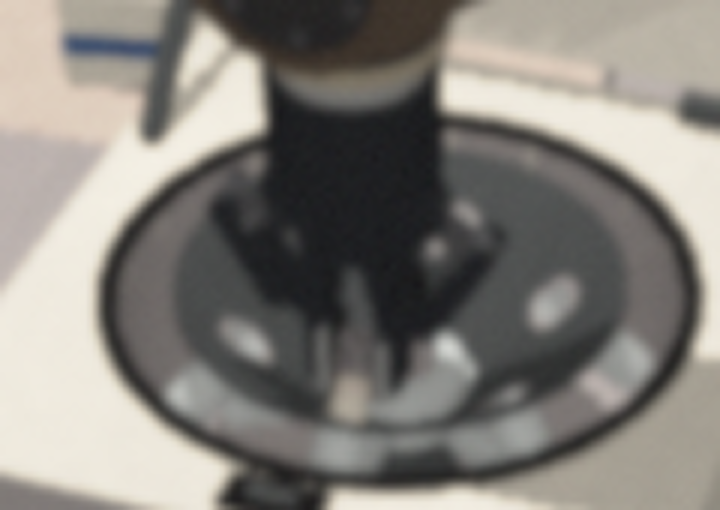

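Emit:
step_arm:
  moves:
    - [0, 0, 0, 0, 6.4, -7.7, 0]
    - [0, 0, 0, 0, 6.4, -7.7, 0]
    - [0, 0, 0, 0, 6.4, -7.7, 0]
    - [0, 0, 0, 0, 0, 0, 0]

```text
t: 14.52
ee_pos: [0.5595, 0.0021, 0.2797]
tcp_rot: [-3.138, 0.13, -0.008]
force: [-0.2, -0.2, -0.5]
grip_width: 0.0183
```

```bash
python3 -c "
from h import *
to((.5612-.0527*.08,.023-.0527),.2544+.0628)
print(sensors.observe()['force'],sensors.observe()['torque'])"
```

```text
pos [0.5595 0.0021 0.2797] xaxis yaw -4.75 zaxis [ 0.005  0.    -1.   ] q [-0.11  0.42  1.75  0.    0.96 -0.03] w 0.018265884140123277 t 14.525
tool delta mm [  0.3  31.9 -37.5]
[-0.21263658 -0.22001373 -0.5356903 ] [ 0.00797279  0.00983143 -0.00814508]
```

Emit:
step_arm:
  moves:
    - [0, 0, 0, 0, 8, -9.4, 0]
    - [0, 0, 0, 0, 8, -9.4, 0]
    - [0, 0, 0, 0, 8, -9.4, 0]
    - [0, 0, 0, 0, 8, -9.4, 0]
    - [0, 0, 0, 0, 0, 0, 0]

```text
t: 15.15
ee_pos: [0.5565, -0.0323, 0.3203]
tcp_rot: [-3.139, 0.131, -0.009]
force: [0.2, 0.6, -0.6]
grip_width: 0.0187
```

```bash
python3 -c "
from h import *
to((.5612-.0527*.08,.023-.0527),.35)
print(sensors.observe()['force'],sensors.observe()['torque'])
im,d=shot('side')
b=cv2.resize(im[100:215,220:360],(700,575),interpolation=cv2.INTER_CUBIC)
cv2.imwrite('pics/s5.png',b)"
```

```text
pos [ 0.5565 -0.0323  0.3203] xaxis yaw -4.77 zaxis [ 0.006 -0.    -1.   ] q [-0.18  0.38  1.71  0.    1.05 -0.09] w 0.018663265798812795 t 15.15
tool delta mm [  0.5  -2.7 -29.7]
[ 0.2020692   0.59509564 -0.58414275] [ 0.03450484 -0.03992255 -0.00946642]
```

View pics/s5.png

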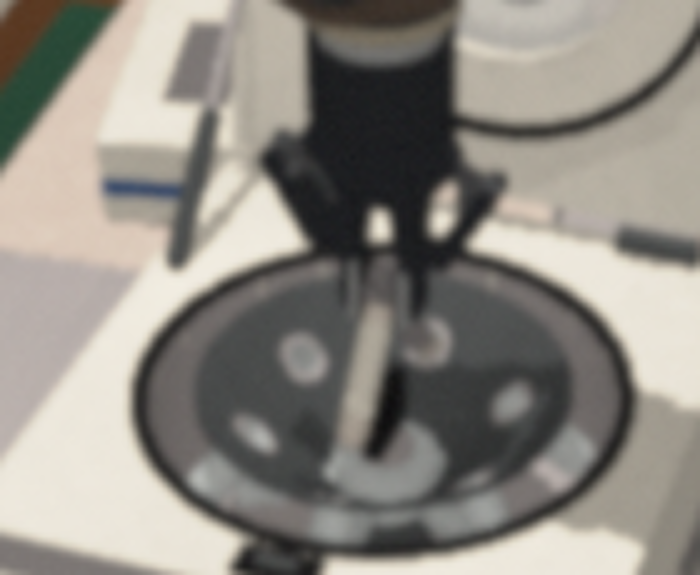

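Tube is out of the pocket. Next: lift, then turn it upright.

Emit:
step_arm:
  moves:
    - [0, 0, 0, 0, 0, -25, 0]
    - [0, 0, 0, 0, -5, -45, 0]
    - [0, 0, 0, 0, -15, -50, 0]
    - [0, 0, 0, 0, -15, -40, 0]
    - [0, 0, 0, 0, 0, 0, 0]
    - [-0.09, 0, 0, 0, 0, 0, 0]
    - [-0.1, 0, 0, 0, 0, 0, 0]
    - [-0.1, 0, 0, 0, 0, 0, 0]
    - [-0.1, 0, 0, 0, 0, 0, 0]
    - [-0.1, 0, 0, 0, 0, 0, 0]
    - [-0.08, 0, 0, 0, 0, 0, 0]
    - [0, 0, 0, 0, 0, 0, 0]

```text
t: 16.7
ee_pos: [0.558, 0.0041, 0.4721]
tcp_rot: [2.554, -0.096, -0.05]
force: [0.4, -0.5, -0.0]
grip_width: 0.0185
```

```bash
python3 -c "
from h import *
s,Rm=to((.5612-.0527*.08,.023-.0527),.35)
print(s['force'],'grasp',s['ee_pos']+.054*Rm[:,2])
im,d=shot('side');t,_=shot('top');print(proj('side',s['ee_pos']+.054*Rm[:,2]))
b=cv2.resize(im[40:215,200:400],(640,560),interpolation=cv2.INTER_CUBIC)
cv2.imwrite('pics/s6.png',b)"
```

```text
pos [0.558  0.0041 0.4721] xaxis yaw -4.57 zaxis [-0.056 -0.551 -0.833] q [ 0.07  0.32  1.47 -0.58  1.48  0.23] w 0.018460430664203924 t 16.7
tool delta mm [  3.5 -39.4 120.4]
[ 0.35717514 -0.49667356 -0.00716139] grasp [ 0.55494846 -0.02563386  0.427169  ]
[294.76540727 105.13230136]
```

View pics/s6.png

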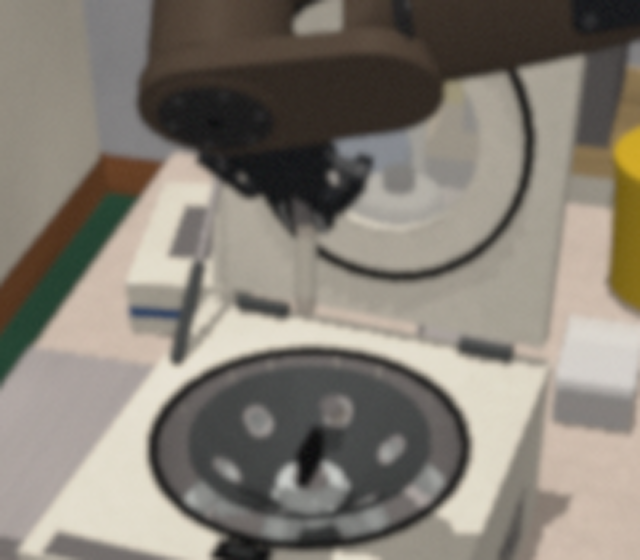

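Emit:
step_arm:
  moves:
    - [-0.112, 0, 0, 0, 0, 0, 0]
    - [0, 0, 0, 0, 0, 0, 0]
    - [0, 0, 0, 0, 32, -38, 0]
    - [0, 0, 0, 0, 32, -38, 0]
    - [0, 0, 0, 0, 32, -38, 0]
    - [0, 0, 0, 0, 32, -38, 0]
    - [0, 0, 0, 0, 0, 0, 0]
    - [0, 0, 0, 0, 0, 0, 0]

```text
t: 17.8
ee_pos: [0.56, -0.0012, 0.6772]
tcp_rot: [2.466, -0.089, -0.051]
force: [1.1, -0.3, -0.8]
grip_width: 0.0185
```

```bash
cat > m.py <<'E'
from h import *
s,Rm=to((.5,0),.35); G=s['ee_pos']+.054*Rm[:,2]
a0=-Rm[:,2]; c=np.radians(40)
print('grasp',G,'expected tube axis',(R.from_rotvec(Rm[:,0]*c)).apply(a0).round(3),'q',s['qpos'].round(3))
im,d=shot('side'); P=deproj('side',d)
Q=P-G; near=(d>0)&(np.hypot(Q[...,0],Q[...,1])<.05)&(Q[...,2]<-.022)&(Q[...,2]>-.12)
p=P[near]; print(len(p)); 
if len(p)>10:
    m=np.median(p,0); z=p[:,2]; print('z range',z.min(),z.max())
    for _ in range(3):
        fx=np.polyfit(z,p[:,0],1);fy=np.polyfit(z,p[:,1],1)
        e=np.hypot(p[:,0]-np.polyval(fx,z),p[:,1]-np.polyval(fy,z)); k=e<2.5*np.median(e)+.002; p=p[k];z=z[k]
    print('slopes deg x,y',np.degrees(np.arctan([fx[0],fy[0]])),len(p))
# image-line in side: per-row centroid of tube pixels by mask
rows=np.where(near.any(1))[0]; cc=[(v,np.where(near[v])[0].mean(),near[v].sum()) for v in rows]; print([(v,round(u,1),n) for v,u,n in cc])
print('vertical proj',[proj('side',G+[0,0,-q]).round(1) for q in(0,.03,.06,.09)])
b=cv2.resize(im[:175,200:400],(640,560),interpolation=cv2.INTER_CUBIC); cv2.imwrite('pics/s7.png',b)
E
python3 m.py
```

```text
pos [ 0.56   -0.0012  0.6772] xaxis yaw -4.4 zaxis [-0.059 -0.622 -0.781] q [ 0.08  0.29  1.02 -0.7   1.88 -0.05] w 0.018487742581420965 t 17.8
tool delta mm [ -55.3 -202.3  258.3]
grasp [ 0.55684723 -0.03477201  0.63508147] expected tube axis [ 0.012 -0.024  1.   ] q [ 0.081  0.293  1.025 -0.702  1.877 -0.049]
215
z range 0.5487069829721753 0.612908440225046
slopes deg x,y [ 0.93350499 -2.25847336] 215
[(np.int64(29), np.float64(295.0), np.int64(3)), (np.int64(30), np.float64(294.0), np.int64(7)), (np.int64(31), np.float64(294.5), np.int64(8)), (np.int64(32), np.float64(294.7), np.int64(7)), (np.int64(33), np.float64(294.5), np.int64(8)), (np.int64(34), np.float64(294.5), np.int64(8)), (np.int64(35), np.float64(294.5), np.int64(8)), (np.int64(36), np.float64(294.5), np.int64(8)), (np.int64(37), np.float64(294.5), np.int64(8)), (np.int64(38), np.float64(294.5), np.int64(8)), (np.int64(39), np.float64(294.5), np.int64(8)), (np.int64(40), np.float64(294.5), np.int64(8)), (np.int64(41), np.float64(294.5), np.int64(8)), (np.int64(42), np.float64(294.5), np.int64(8)), (np.int64(43), np.fl
[... 154 characters left out ...]
5), np.int64(8)), (np.int64(47), np.float64(294.5), np.int64(8)), (np.int64(48), np.float64(294.5), np.int64(8)), (np.int64(49), np.float64(295.0), np.int64(7)), (np.int64(50), np.float64(295.0), np.int64(7)), (np.int64(51), np.float64(295.0), np.int64(7)), (np.int64(52), np.float64(295.0), np.int64(7)), (np.int64(53), np.float64(295.0), np.int64(7)), (np.int64(54), np.float64(295.0), np.int64(7)), (np.int64(55), np.float64(295.0), np.int64(7)), (np.int64(56), np.float64(295.0), np.int64(7)), (np.int64(57), np.float64(295.0), np.int64(5)), (np.int64(58), np.float64(295.0), np.int64(1))]
vertical proj [array([293.3,  17.6]), array([293.6,  31.4]), array([293.8,  44.6]), array([294.1,  57.3])]
```

View pics/s7.png

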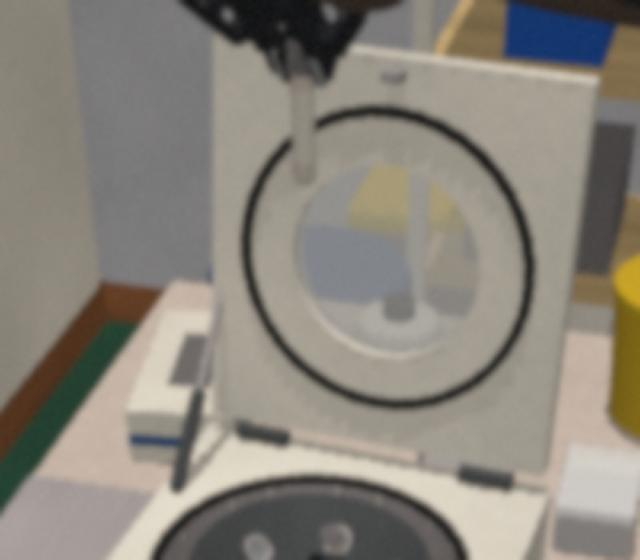

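Emit:
step_arm:
  moves:
    - [0, 0, 0, 0, 25, -30, 0]
    - [0, 0, 0, 0, 0, 0, 0]
    - [-0.03, 0.011, 0.009, 0, 0, 0, 0]
    - [0, 0, 0, 0, 0, 0, 0]
    - [0, 0, 0, 0, 0, 0, 0]
    - [0, 0, 0, 0, 0, 0, 0]
    - [0, 0, 0, 0, 0, 0, 0]

```text
t: 18.73
ee_pos: [0.5617, -0.002, 0.7118]
tcp_rot: [2.435, -0.087, -0.044]
force: [-0.2, -0.4, -0.5]
grip_width: 0.0187
```

```bash
python3 m.py | grep -v int64; python3 - <<'E'
from h import *
s=sensors.observe(); print(s['qvel'].round(4),s['force'])
im=cv2.imread('side.png'); t,_=shot('top')
cv2.imwrite('pics/fin.png',np.vstack([cv2.resize(im[:240,180:400],(660,720))[:400],cv2.resize(im[150:215,200:400],(660,190))]))
E
```

```text
pos [ 0.5617 -0.002   0.7118] xaxis yaw -4.28 zaxis [-0.055 -0.646 -0.761] q [ 0.09  0.31  0.93 -0.75  1.93 -0.11] w 0.018715773195207466 t 18.725
tool delta mm [ -58.6 -233.   277.4]
grasp [ 0.55876285 -0.03690416  0.67066033] expected tube axis [0.009 0.007 1.   ] q [ 0.087  0.307  0.928 -0.753  1.934 -0.111]
217
z range 0.5852631684537702 0.6486187113542947
slopes deg x,y [ 0.72485192 -1.29349222] 217
vertical proj [array([2.923e+02, 2.000e-01]), array([292.6,  14.6]), array([292.9,  28.4]), array([293.2,  41.7])]
[-0.0017  0.0018 -0.0039  0.0011 -0.001  -0.0008] [0.48068511 0.00260057 0.32056817]
```

View pics/fin.png

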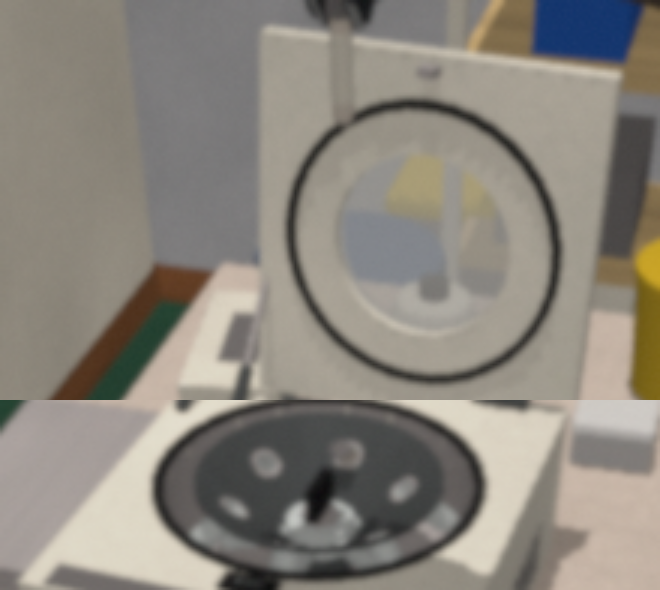

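```bash
python3 -c "
from bench import r
print(r.sign_off())"
```

```text
the job is handed in; nothing more can be done
None
```

I turned the rotor by its T-bar about 76° clockwise, putting the sample tube at the latch-side stop. I then drew the tube out along its 40° pocket axis and turned it upright. I handed the job in with the arm still holding it, at about 19 s of the 67 s allowed.

- **Upright:** the depth image put the tube 0.7° and 1.3° off vertical in x and y. The arm pose alone, assuming no slip in the grip, gave about 0.5°, so the two agree to about 2°.
- **Height:** the tube's bottom is at about z = 0.585 m. That is above the deck (0.20 m) and just above the open lid's top (0.56 m).
- **Holding still:** joint speeds were close to zero and the wrist force under 1 N. The grip was steady at 18.7 mm on the nominal 20 mm cap, and the T-bar also read slightly under its nominal thickness.
- **Rotor stop:** before the pull, the tube's position in the side view matched the latch direction. I did not sense the click itself.
- **Everything else:** the balance tube was still in its pocket in the last picture. I noticed nothing moved or touched, but I did not measure the other items on the worktop one by one.

My first grip on the cap was 7 mm too high, so I opened and re-gripped lower before pulling.

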